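# Pick the heavy-cored press plunger and hold it over the mould

## Task

Two press plungers that differ only in their cap colour are locked in the rack: swing the rack's red-handled lever up and back past upright and leave it there, then lift the red-capped plunger well clear and put it back fully down in its socket, and lift the blue-capped one well clear, to feel which is heavier. Finish while holding the heavier one still and upright, centred a few centimetres above the mould's dish without touching it (below about a hand's width), with the lighter one fully seated in the rack. Leave the jar, the paperweight and the paddle alone.

Things in the scene. Friction and masses are not known exactly. Their poses are not given: they have to be found in the camera images.
- rack: Fixed aluminium socket block, 80 (x) x 200 (y) x 45 (z) mm, with two round upward sockets 54 mm wide, 43 mm deep, and a grey hinge bracket behind it (rack x from +40 to +74 mm, 70 mm high). Origin: centre of its underside, on the table; z up. It stands on the left or right of the bench (the mould on the other side), turned up to 0.3 rad.
- socket_a (a point): Centre of the mouth of the socket on the rack's +y side, at the block's top face: (0, 55, 45) mm in the rack's frame.
- socket_b (a point): Centre of the mouth of the socket on the rack's -y side: (0, -55, 45) mm in the rack's frame.
- lever (a joint): Angle of the keeper lever (rad): 0 = flat over the rack, its cross bar (66 mm wide, 60 mm from the hinge) blocking both plungers' flanges; grows as the handle swings up and back towards rack +x; 1.57 = upright, stop at 2.1. Starts at 0 to 0.15. Stiff hinge: stays where it is left; 1 to 1.5 N at the handle moves it.
- lever_hinge (a point): A point on the lever's hinge axis, at (60, 0, 58) mm in the rack's frame; the axis is parallel to the rack's y. The lever is a steel bar 12 mm wide, 8 mm thick, in the rack's plane y = 0, running 145 mm from here towards the rack's -x when flat.
- lever_grip (a point): Grip point on the lever's handle: a red round bar 10 mm in diameter along the rack's y, from y = -6 to +52 mm, 145 mm from the hinge axis. The point is at y = +30 mm, clear of the steel bar, on the handle's centre line, and moves with it. A light pinch from above, fingers closing along the rack's x, lets the handle turn between the pads.
- plunger_red: Loose press plunger, red cap: dark round foot 48 mm wide (tapered to 40 at the bottom 8 mm), z 0 to 40 mm; flange 66 mm wide, z 40 to 46; wooden knob 28 mm wide, z 46 to 82, gripped from above. Origin: centre of its underside, z up its axis. Seated it hangs by its flange, origin 5 mm above the table. The heavier of the two has 0.37 to 0.49 kg, the other 0.18 to 0.22; which is which varies.
- plunger_blue: The other plunger, with a blue cap: same shape, sizes and origin as the red one. Which stands in which socket varies.
- mould: Fixed press mould: a dark graphite block 100 x 100 mm on a brass plate 130 x 130 x 6 mm, 38 mm high in all, with a round dish 58 mm wide and 18 mm deep in its top. Origin: centre of its underside, on the table.
- mould_top (a point): Centre of the dish's mouth, level with the mould's top face, 38 mm above the table.
- frit_jar: Bystander, loose: amber glass jar with an aluminium cap, 56 mm in diameter, 75 mm high, origin at the centre of its underside.
- paperweight: Bystander, loose: domed green glass paperweight, 72 mm in diameter, 45 mm high, origin at the centre of its underside.
- paddle: Bystander, loose: graphite paddle lying flat, blade 75 x 55 mm at +x, wooden handle to -x, 212 mm long in all, 20 mm high; its origin lies on the table 13 mm outside the blade's inner edge, under its axis.

How it is judged:
By the outcome, as a careful person would: the job done as asked, in the order asked, and still so for the second after the job is handed in, while the arm keeps its last pose, push and grip.
It also fails if it takes over 72 s, if anything falls off the work surface, if the arm or the gripper's body presses on something with over 40 N, if the wrist force passes 120 N, or if a joint passes its speed limit or range.

## Robot

A 6-joint arm with a two-finger parallel gripper is mounted at the origin on the work surface. World frame = base frame: x ahead of the robot, y to its left, z up, the work surface at z = 0. Lengths are in mm, angles in rad, forces in N, time in s.
With the tool pointing down it reaches from about 325 to 775 mm from the base axis. Payload 9.3 kg.
Tool frame: the origin (TCP) lies midway between the tips of the shut fingers; the grasp point (between the pads) lies 19 mm behind it; z points along the fingers, y is the direction in which the jaws open and shut (so a half turn about z gives the same grasp; the last joint's range is limited). The gripper opens to 85 mm and grips with 20 to 120 N. Pads are 22 mm wide; open, the fingers measure 114 mm over their backs; the gripper's body (76 mm by 85 mm) begins 54 mm behind the grasp point. The pads swing forward as they close: fully open they stand 13 mm farther back than shut.
Start: joints at [-1.413, 0.259, 0.021, 1.334, 0, 1.418], TCP at [168.194, -523.648, 192.579] pointing down, gripper open.
Joint ranges: [-3.04, 3.04], [-0.91, 1.82], [-1.04, 1.36], [-1.92, 1.95], [-1.52, 1.45], [-3.14, 3.14]. Speed limits (rad/s): [2.22, 2.22, 2.79, 3.14, 3.14, 3.14].

## Interface

Orientations are given as a rotation vector (axis times angle).
In Python, from cell import state, get_image, camera_info, sign_off gives the robot as it stands.
- The arm moves only by the tool send_rows, never from a script. Its argument "commands" is a list of rows, each an object of numbers: "tx", "ty", "tz": the shift along the tool's x, y, z in mm; "wx", "wy", "wz": the turn, a rotation vector about the tool's x, y, z in degrees; "hand": the finger opening in mm, from 0 to 85.4. In form: [{"tx": .., "ty": .., "tz": .., "wx": .., "wy": .., "wz": .., "hand": ..}, ...]. A call has 1 to 5 rows; each row is the pose to reach, as a shift and turn from the pose commanded when the call began, along the tool's axes at that moment; what a row does not reach only later rows make up. A row lasts 1/12 s, in which the tool goes at most 41.7 mm and 7.16 degrees, less where a joint would pass 70% of its speed; a pose out of reach is approached as far as the arm can. A call with a gripper value outside its range is refused whole. The fingers move at their own pace and stop on an object; "grip_force" is the grip in N (left out, the last holds). Time passes only in rows, so rows that repeat a pose let the fingers close. It gives the time, the measured TCP pose, the force and the opening at its end, in the units of the state.
- state(): the state, without advancing time (a new reading comes with each control period).
- get_image(name): name is "scene" or "top"; returns (picture, depth): 420x560x3 uint8, red, green, blue; 420x560 float32, mm along the optical axis (not along the pixel's ray), 0 where there is no reading.
- camera_info(name): a dict with "camera_matrix" (3x3 intrinsics, pixels), "world_from_camera" (4x4, takes a point from camera to world coordinates). Camera axes: x right, y up, looking along -z (the intrinsics and any distortion apply to the point x, -y, -z); pixel columns grow to the right and rows downward; lengths in mm; the calibration is good to about 2 mm. A picture is of the moment at which its call begins. camera_info takes no time and is no camera call.
- sign_off(): hands the job in, once; it reports no verdict.
The state is a dict: "time_s": time; "qpos": joint angles; "dq": joint speeds; "effort": joint torques, N m; "position": TCP position; "ee_rot": TCP orientation; "ft_force": force on the tool from outside, world axes, zero at the start; "moment": the same for the moment, N m; "finger_gap": finger opening in mm.
Only numpy, scipy, OpenCV 4.12 (cv2) and the standard library are available. Lean on these libraries where they do the work, as an engineer would, in place of code of your own. Each camera call takes 0.05 s, during which the arm holds its last target. There are 200 camera calls.

## Working session

There is one attempt and no reset: what is moved stays moved. The work goes in short steps, Python scripts to look and compute and a tool call to move; the robot and the scene stay as the last step left them, time stands still between calls to the robot, and variables do not carry over. Pictures are saved under pics/ and viewed, about 8 in all and at most 12, crops included, and the job is handed in when it is done.

Besides the shell and the picture viewer there is one more tool, called as name(argument=value, ...) on one line, values as JSON. send_rows: Moves the arm, as the interface text tells. Its arguments: {"type":"object","properties":{"commands":{"type":"array"},"grip_force":{"type":"number"}},"required":["commands"]}

```bash
mkdir -p pics; ls; python3 - <<'E'
from cell import *
import cv2,numpy as np
print(state())
for n in("scene","top"):
    im,d=get_image(n); cv2.imwrite(f"pics/{n}0.png",im[:,:,::-1]); np.savez(f"pics/{n}0.npz",im=im,d=d)
    c=camera_info(n); print(n,c)
E
```

```text
pics
{'time_s': 0.0, 'qpos': array([-1.41260111e+00,  2.59210930e-01,  2.07505456e-02,  1.33367850e+00,
       -1.28683764e-05,  1.41815226e+00]), 'dq': array([ 2.19882143e-04,  6.05527659e-05,  9.11272538e-04, -9.52653032e-04,
        3.84431684e-04,  9.98108786e-04]), 'effort': array([ 1.98245980e-03, -5.55646741e+01,  3.44524813e+01,  1.37055703e-02,
       -1.50584206e-04, -3.54586206e-06]), 'position': array([ 168.13797189, -523.32575264,  191.95159799]), 'ee_rot': array([-3.10239963e+00, -4.86094081e-01,  2.60557451e-05]), 'ft_force': array([-0.26996075, -0.13622168,  0.9074499 ]), 'moment': array([0.01416458, 0.01696073, 0.01118401]), 'finger_gap': 85.23612778340109}
scene {'camera_matrix': array([[434.93883644,   0.        , 282.2935996 ],
       [  0.        , 434.93883644, 206.93781882],
       [  0.        ,   0.        ,   1.        ]]), 'world_from_camera': array([[-8.54707063e-01, -4.10381728e-01,  3.17903559e-01,
         9.29370124e+02],
       [ 5.19011537e-01, -6.87522407e-01,  5.07877903e-01,
         6.51755768e+02],
       [ 1.01420092e-02,  5.99082446e-01,  8.00623109e-01,
         1.02224314e+03],
       [ 0.00000000e+00,  0.00000000e+00,  0.00000000e+00,
         1.00000000e+00]])}
top {'camera_matrix': array([[488.31035354,   0.        , 288.89258804],
       [  0.        , 488.31035354, 209.09210087],
       [  0.        ,   0.        ,   1.        ]]), 'world_from_camera': array([[ 5.60030264e-03,  9.83814219e-01, -1.79103935e-01,
         3.79336585e+02],
       [-9.99540532e-01,  1.71873539e-04, -3.03099865e-02,
         3.17942862e+01],
       [-2.97886125e-02,  1.79191387e-01,  9.83363150e-01,
         1.02831548e+03],
       [ 0.00000000e+00,  0.00000000e+00,  0.00000000e+00,
         1.00000000e+00]])}
```

View pics/top0.png

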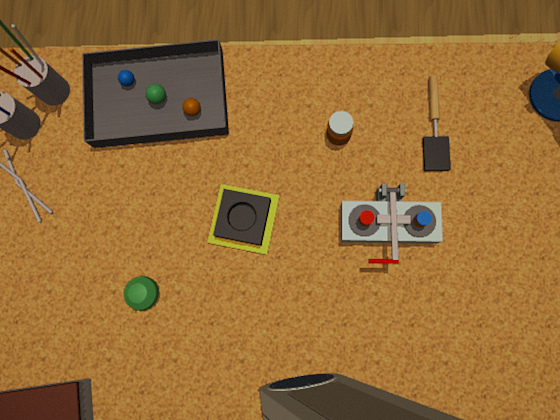

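View pics/scene0.png

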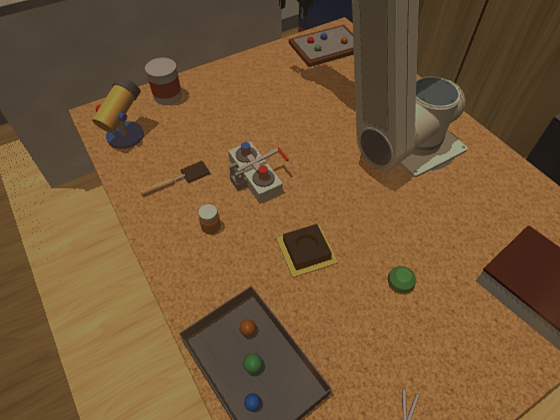

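Top view: the rack is at about (392,222), with red cap (367,218), blue cap (424,218) and red handle (369–398,261). The mould dish is at (243,217), the jar at (340,127), the paddle at (436,130) and the paperweight at (141,293).

```bash
cat > h.py <<'E'
import numpy as np,cv2
from cell import *
def cast(n,uv,z):
    c=camera_info(n);K=c["camera_matrix"];T=c["world_from_camera"]
    d=np.array([(uv[0]-K[0,2])/K[0,0],-(uv[1]-K[1,2])/K[1,1],-1]);d=T[:3,:3]@d
    return T[:3,3]+d*(z-T[2,3])/d[2]
def proj(n,P):
    c=camera_info(n);K=c["camera_matrix"];T=c["world_from_camera"]
    p=T[:3,:3].T@(np.array(P,float)-T[:3,3]); return np.array([K[0,2]+K[0,0]*p[0]/-p[2],K[1,2]+K[1,1]*p[1]/p[2]])
def pt(n,uv,d):
    c=camera_info(n);K=c["camera_matrix"];T=c["world_from_camera"]
    return T[:3,3]+T[:3,:3]@(np.array([(uv[0]-K[0,2])/K[0,0],-(uv[1]-K[1,2])/K[1,1],-1])*d)
def blobs(im,col,amin=15):
    h=cv2.cvtColor(np.ascontiguousarray(im),cv2.COLOR_RGB2HSV).astype(int);H,S,V=h[...,0],h[...,1],h[...,2]
    m={"red":((H<6)|(H>174))&(S>180)&(V>90),"blue":(abs(H-107)<14)&(S>130)&(V>80),
       "yellow":(abs(H-29)<5)&(S>150)&(V>100),"rack":(S<60)&(V>120)}[col].astype(np.uint8)
    k,l,s,c=cv2.connectedComponentsWithStats(m)
    return [(c[i],s[i],l==i) for i in range(1,k) if s[i][4]>=amin]
E
python3 - <<'E'
from h import *
np.set_printoptions(precision=1,suppress=True)
for n in("top","scene"):
    f=np.load(f"pics/{n}0.npz");im,d=f["im"],f["d"]
    for col in("red","blue","yellow"):
        for c,s,m in blobs(im,col):
            x=np.median(d[m]); print(n,col,c,s,pt(n,c,x),"z87",cast(n,c,87), "z55", cast(n,c,55))
            if col=="yellow":
                cnt=cv2.findContours(m.astype(np.uint8),0,2)[0]; r=cv2.minAreaRect(max(cnt,key=len))
                print("mould",r,cast(n,r[0],6),[cast(n,p,6) for p in cv2.boxPoints(r)])
f=np.load("pics/top0.npz");im,d=f["im"],f["d"]
for c,s,m in blobs(im,"rack",300):
    cnt=max(cv2.findContours(m.astype(np.uint8),0,2)[0],key=len); r=cv2.minAreaRect(cnt); print("rack",s,r,[cast("top",p,45) for p in cv2.boxPoints(r)])
E
```

```text
top red [366.5 217.1] [359 210  15  15 164] [534.8 -90.2  87.7] z87 [535.  -90.3  87. ] z55 [540.3 -94.4  55. ]
top red [382.5 260.6] [369 259  29   4 111] [ 451.3 -120.    79.5] z87 [ 450.7 -118.8   87. ] z55 [ 453.2 -123.9   55. ]
top blue [124.9  76.6] [118  70  15  14 165] [856.7 425.2  34.4] z87 [831.5 404.4  87. ] z55 [846.8 417.1  55. ]
top blue [552.6  72.4] [550  70   6   6  17] [ 867.9 -512.    14.9] z87 [ 833.1 -473.3   87. ] z55 [ 848.5 -490.5   55. ]
top blue [423.6 217.7] [416 211  15  15 166] [ 533.8 -200.2   87.8] z87 [ 533.9 -200.4   87. ] z55 [ 539.2 -208.3   55. ]
top yellow [247.  220.6] [ 207  184   73   71 1153] [540.5 152.1   7.4] z87 [527.9 142.7  87. ] z55 [533.  146.5  55. ]
mould ((243.02017211914062, 218.40158081054688), (61.48890686035156, 61.06189727783203), 11.592175483703613) [545.4 160.8   6. ] [array([494.5, 236.6,   6. ]), array([624.3, 214.6,   6. ]), array([596.9,  84.1,   6. ]), array([468.8, 108.7,   6. ])]
scene red [310.   38.7] [308  37   5   4  18] [  10.2 -630.4   38.9] z87 [  55.2 -567.6   87. ] z55 [  25.2 -609.3   55. ]
scene red [282.5 
[... 660 characters left out ...]
, array([ 765.8, -731.6,    6. ]), array([ 802.7, -691.7,    6. ])]
rack [329 111  24  23 436] ((340.5, 122.0), (22.0, 23.0), 90.0) [array([769.8, -21.8,  45. ]), array([769.5, -70.4,  45. ]), array([720.8, -69.5,  45. ]), array([721. , -21.3,  45. ])]
rack [  0 149  52  73 384] ((21.260007858276367, 185.18002319335938), (78.60000610351562, 16.60000228881836), 53.130104064941406) [array([667.2, 696.6,  45. ]), array([689.2, 670.2,  45. ]), array([553. , 555.3,  45. ]), array([532. , 581.2,  45. ])]
rack [ 342  192  101   68 2513] ((392.0, 225.5), (67.0, 100.0), 90.0) [array([594.1, -46.8,  45. ]), array([ 594. , -250.4,   45. ]), array([ 457.4, -243.6,   45. ]), array([456.8, -44.9,  45. ])]
```

```bash
cat >> h.py <<'E'
from scipy.spatial.transform import Rotation as R
np.set_printoptions(precision=1,suppress=True)
def to(P,yaw=90,n=1):
    "n equal calls from measured pose to P (tool down, tool x at yaw deg): print shift+turn of each call"
    s=state();p=s["position"];r=R.from_rotvec(s["ee_rot"])
    g=R.from_euler("z",yaw,degrees=True)*R.from_rotvec([np.pi,0,0])
    w=(r.inv()*g).as_rotvec(); 
    for i in range(n):
        a=r*R.from_rotvec(w*i/n); print("shift",a.inv().apply((np.array(P)-p)/n),"turn",np.degrees(w/n))
def st():
    s=state();print(s["time_s"],s["position"],"rot",np.degrees((R.from_rotvec(s["ee_rot"])*R.from_rotvec([np.pi,0,0]).inv()).as_rotvec()),"F",s["ft_force"],"gap",s["finger_gap"],"q",s["qpos"])
E
python3 -c "
from h import *
st(); to([450.5,-115,150],90,3)"
```

```text
0.1 [ 168.1 -523.3  192. ] rot [ 0.1 -0.  17.8] F [-0.3  0.2 -0.3] gap 85.06403557482416 q [-1.4  0.3  0.   1.3  0.   1.4]
shift [ 131.2 -100.8   14.2] turn [ -0.   -0.  -24.1]
shift [160.9 -38.5  14.1] turn [ -0.   -0.  -24.1]
shift [162.7  30.4  14. ] turn [ -0.   -0.  -24.1]
```

send_rows(commands=[{"tx": 26, "ty": -20, "tz": 3, "wz": -4.8, "hand": 40}, {"tx": 52, "ty": -40, "tz": 6, "wz": -9.6, "hand": 40}, {"tx": 79, "ty": -60, "tz": 8, "wz": -14.4, "hand": 40}, {"tx": 105, "ty": -80, "tz": 11, "wz": -19.2, "hand": 40}, {"tx": 131, "ty": -101, "tz": 14, "wz": -24, "hand": 40}], grip_force=20)

```text
schema error: expected keys tx, ty, tz, wx, wy, wz, hand
```

send_rows(commands=[{"tx": 32, "ty": -8, "tz": 3, "wz": -4.8, "hand": 40}, {"tx": 64, "ty": -16, "tz": 6, "wz": -9.6, "hand": 40}, {"tx": 97, "ty": -23, "tz": 8, "wz": -14.4, "hand": 40}, {"tx": 129, "ty": -31, "tz": 11, "wz": -19.2, "hand": 40}, {"tx": 161, "ty": -38, "tz": 14, "wz": -24, "hand": 40}])

```text
schema error: expected keys tx, ty, tz, wx, wy, wz, hand
```

send_rows(commands=[{"tx": 32, "ty": 6, "tz": 3, "wz": -4.8, "hand": 40}, {"tx": 64, "ty": 12, "tz": 6, "wz": -9.6, "hand": 40}, {"tx": 97, "ty": 18, "tz": 8, "wz": -14.4, "hand": 40}, {"tx": 130, "ty": 24, "tz": 11, "wz": -19.2, "hand": 40}, {"tx": 163, "ty": 30, "tz": 14, "wz": -24, "hand": 40}])

```text
schema error: expected keys tx, ty, tz, wx, wy, wz, hand
```

```bash
python3 -c "
from h import *
st(); to([450.5,-115,95],90,1)
im,d=get_image('scene')
cv2.imwrite('pics/s1.png',cv2.resize(im[100:260,180:400,::-1],None,fx=3,fy=3))"
```

```text
0.1 [ 168.1 -523.3  192. ] rot [ 0.1 -0.  17.8] F [-0.3  0.2 -0.3] gap 85.06403557482416 q [-1.4  0.3  0.   1.3  0.   1.4]
shift [ 393.7 -302.3   97.5] turn [ -0.1  -0.1 -72.2]
```

View pics/s1.png

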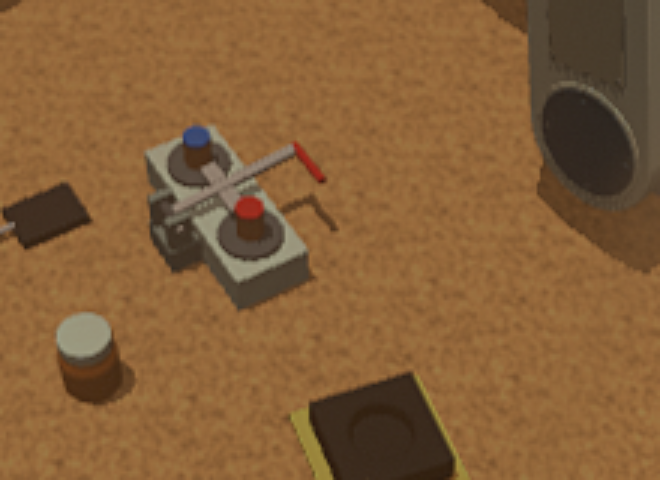

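The rows need every key, so nothing has moved. The picture confirms the layout: lever low over the rack, handle on the robot's side.

send_rows(commands=[{"tx": 26, "ty": -20, "tz": 3, "wx": 0, "wy": 0, "wz": -4.8, "hand": 40}, {"tx": 52, "ty": -40, "tz": 6, "wx": 0, "wy": 0, "wz": -9.6, "hand": 40}, {"tx": 79, "ty": -60, "tz": 8, "wx": 0, "wy": 0, "wz": -14.4, "hand": 40}, {"tx": 105, "ty": -80, "tz": 11, "wx": 0, "wy": 0, "wz": -19.2, "hand": 40}, {"tx": 131, "ty": -101, "tz": 14, "wx": 0, "wy": 0, "wz": -24, "hand": 40}], grip_force=20)

```text
time_s: 0.57
position: [262.5, -386.1, 178.2]
ee_rot: [-2.933, -1.126, -0.0]
ft_force: [0.1, 0.2, 0.1]
finger_gap: 40.1
```

send_rows(commands=[{"tx": 32, "ty": -8, "tz": 3, "wx": 0, "wy": 0, "wz": -4.8, "hand": 40}, {"tx": 64, "ty": -16, "tz": 6, "wx": 0, "wy": 0, "wz": -9.6, "hand": 40}, {"tx": 97, "ty": -23, "tz": 8, "wx": 0, "wy": 0, "wz": -14.4, "hand": 40}, {"tx": 129, "ty": -31, "tz": 11, "wx": 0, "wy": 0, "wz": -19.2, "hand": 40}, {"tx": 161, "ty": -38, "tz": 14, "wx": 0, "wy": 0, "wz": -24, "hand": 40}])

```text
time_s: 0.98
position: [357.2, -250.2, 164.5]
ee_rot: [2.634, 1.712, 0.0]
ft_force: [1.3, -0.8, 0.4]
finger_gap: 39.7
```

send_rows(commands=[{"tx": 32, "ty": 6, "tz": 3, "wx": 0, "wy": 0, "wz": -4.8, "hand": 40}, {"tx": 64, "ty": 12, "tz": 6, "wx": 0, "wy": 0, "wz": -9.6, "hand": 40}, {"tx": 97, "ty": 18, "tz": 8, "wx": 0, "wy": 0, "wz": -14.4, "hand": 40}, {"tx": 130, "ty": 24, "tz": 11, "wx": 0, "wy": 0, "wz": -19.2, "hand": 40}, {"tx": 163, "ty": 30, "tz": 14, "wx": 0, "wy": 0, "wz": -24, "hand": 40}])

```text
time_s: 1.4
position: [451.5, -113.8, 150.5]
ee_rot: [2.221, 2.222, 0.0]
ft_force: [-0.5, -0.9, 0.7]
finger_gap: 40.2
```

```bash
python3 -c "
from h import *
st(); to([450.5,-115,56],90,1)"
```

```text
1.4 [ 451.5 -113.8  150.5] rot [-0. -0. 90.] F [-0.5 -0.9  0.7] gap 40.1661799563764 q [-0.4  0.1 -0.2  1.2 -0.   1.1]
shift [-1.2 -1.  94.5] turn [0. 0. 0.]
```

send_rows(commands=[{"tx": -1, "ty": -1, "tz": 25, "wx": 0, "wy": 0, "wz": 0, "hand": 40}, {"tx": -1, "ty": -1, "tz": 50, "wx": 0, "wy": 0, "wz": 0, "hand": 40}, {"tx": -1, "ty": -1, "tz": 75, "wx": 0, "wy": 0, "wz": 0, "hand": 40}, {"tx": -1, "ty": -1, "tz": 90, "wx": 0, "wy": 0, "wz": 0, "hand": 40}, {"tx": -1, "ty": -1, "tz": 95, "wx": 0, "wy": 0, "wz": 0, "hand": 40}])

```text
time_s: 1.82
position: [448.4, -115.5, 53.2]
ee_rot: [-2.222, -2.215, 0.002]
ft_force: [-0.0, 0.3, -0.0]
finger_gap: 40.2
```

send_rows(commands=[{"tx": 0, "ty": 0, "tz": 0, "wx": 0, "wy": 0, "wz": 0, "hand": 4}, {"tx": 0, "ty": 0, "tz": 0, "wx": 0, "wy": 0, "wz": 0, "hand": 4}, {"tx": 0, "ty": 0, "tz": 0, "wx": 0, "wy": 0, "wz": 0, "hand": 4}, {"tx": 0, "ty": 0, "tz": 0, "wx": 0, "wy": 0, "wz": 0, "hand": 4}, {"tx": 0, "ty": 0, "tz": 0, "wx": 0, "wy": 0, "wz": 0, "hand": 4}], grip_force=20)

```text
time_s: 2.23
position: [450.4, -116.7, 56.4]
ee_rot: [2.224, 2.217, 0.001]
ft_force: [-0.6, 0.6, -0.4]
finger_gap: 4.1
```

```bash
python3 -c "
from h import *
st()
im,d=get_image('top')
cv2.imwrite('pics/t2.png',cv2.resize(im[150:300,290:490,::-1],None,fx=3,fy=3))
im,d=get_image('scene')
cv2.imwrite('pics/s2.png',cv2.resize(im[100:230,200:380,::-1],None,fx=4,fy=4))
# arc plan from current pose: hinge, angles
h=np.array([594.5,58]); t=np.arange(.117,1.98,.124)
x=h[0]-145*np.cos(t); z=h[1]+145*np.sin(t)
for k in range(0,len(t)-1,5): print([(round(float(x[j]-x[k]),0),round(float(-(z[j]-z[k])),0)) for j in range(k+1,min(k+6,len(t)))])
print(t[-1])"
```

```text
2.2333 [ 450.4 -116.7   56.4] rot [-0.1 -0.  89.8] F [-0.6  0.6 -0.4] gap 4.06742826939126 q [-0.4  0.2 -0.4  0.9  0.   1.1]
[(3.0, -18.0), (9.0, -35.0), (16.0, -51.0), (25.0, -66.0), (37.0, -81.0)]
[(13.0, -13.0), (27.0, -23.0), (43.0, -32.0), (59.0, -39.0), (77.0, -44.0)]
[(18.0, -3.0), (36.0, -3.0), (54.0, -1.0), (71.0, 2.0), (88.0, 8.0)]
1.9769999999999999
```

View pics/s2.png

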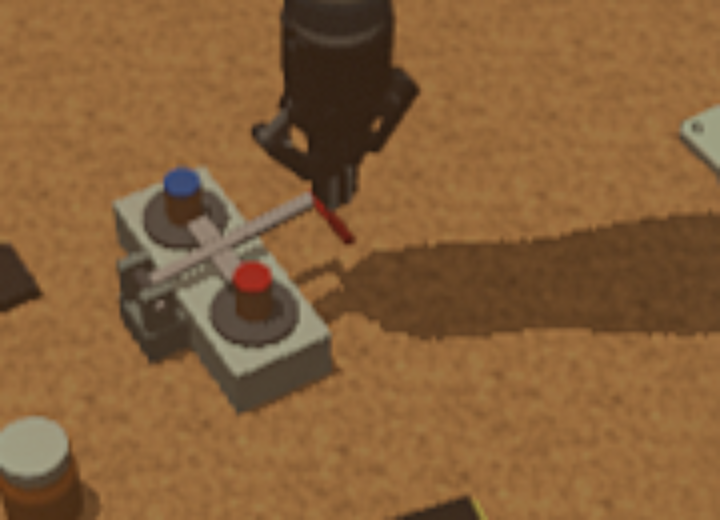

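```bash
python3 -c "
from h import *
p=state()['position']; st()
im,d=get_image('scene'); np.savez('pics/s3.npz',im=im,d=d)
print('TCP px',proj('scene',p),'handle centre px',proj('scene',[450.5,-115,75]))
for v in range(134,160,3):
    print(v,[tuple(np.round(pt('scene',(u,v),d[v,u])).astype(int).tolist()) for u in (279,282,285,288,291)])
for c,s,m in blobs(im,'red'): print(c,s)
im,d=get_image('top')
print('top TCP',proj('top',p))
for c,s,m in blobs(im,'red'): print(c,s)
"
```

```text
2.3333 [ 450.1 -116.6   56.1] rot [-0.1 -0.  89.8] F [-0.1  0.5 -0.2] gap 4.171728096920839 q [-0.4  0.2 -0.4  0.9  0.   1.1]
TCP px [282.6 158.7] handle centre px [282.9 154.7]
134 [(471, -105, 177), (463, -101, 177), (455, -99, 174), (443, -101, 167), (436, -97, 167)]
137 [(460, -122, 146), (464, -99, 167), (455, -98, 163), (441, -104, 152), (428, -109, 141)]
140 [(466, -112, 146), (460, -105, 149), (446, -112, 136), (441, -104, 140), (357, -215, 5)]
143 [(467, -110, 137), (460, -106, 136), (447, -110, 126), (437, -110, 122), (362, -208, -1)]
146 [(462, -118, 115), (459, -107, 123), (447, -110, 114), (435, -111, 107), (371, -193, 2)]
149 [(461, -120, 100), (457, -110, 106), (445, -112, 99), (387, -186, 4), (376, -185, -1)]
152 [(418, -190, 2), (450, -121, 81), (401, -182, 1), (393, -176, 2), (383, -174, -2)]
155 [(425, -179, 2), (452, -117, 73), (448, -107, 79), (400, -164, 2), (392, -160, 2)]
158 [(434, -164, 7), (423, -164, 1), (452, -100, 75), (446, -93, 79), (399, -149, 2)]
[282.6 154.4] [279 150   8  10  17]
[262.6 169.1] [258 166  10   7  54]
top TCP [378.9 262.1]
[366.5 217.1] [359 210  15  15 164]
[370.9 260.6] [369 259   5   4  19]
```

View pics/t2.png

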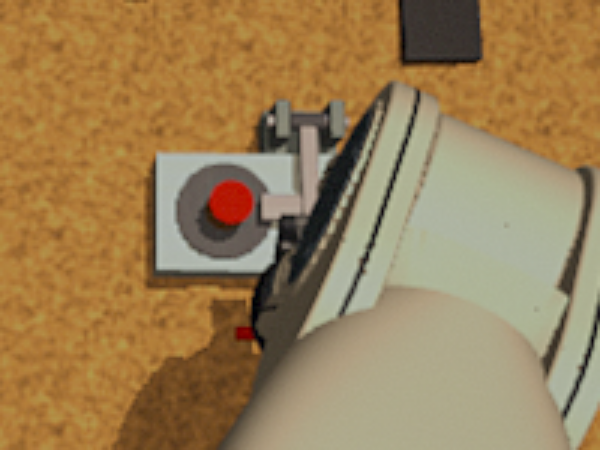

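send_rows(commands=[{"tx": 0, "ty": 0, "tz": 0, "wx": 0, "wy": 0, "wz": 0, "hand": 40}, {"tx": 0, "ty": 0, "tz": 0, "wx": 0, "wy": 0, "wz": 0, "hand": 40}, {"tx": 0, "ty": 0, "tz": 0, "wx": 0, "wy": 0, "wz": 0, "hand": 40}, {"tx": 0, "ty": 0, "tz": 5, "wx": 0, "wy": 0, "wz": 0, "hand": 40}, {"tx": 0, "ty": 0, "tz": 10, "wx": 0, "wy": 0, "wz": 0, "hand": 40}])

```text
time_s: 2.85
position: [450.0, -116.4, 45.3]
ee_rot: [2.225, 2.217, 0.0]
ft_force: [-0.0, 0.6, -0.7]
finger_gap: 39.9
```

```bash
python3 -c "
from h import *
st();p=state()['position']
im,d=get_image('scene'); np.savez('pics/s4.npz',im=im,d=d)
print(proj('scene',p),proj('scene',p+[20,0,0]),proj('scene',p-[20,0,0]))
cv2.imwrite('pics/s4.png',cv2.resize(im[110:180,240:330,::-1],None,fx=8,fy=8,interpolation=cv2.INTER_NEAREST))
# lowest gripper points: dark points with z>60 near the TCP axis
vv,uu=np.mgrid[120:175,250:320]
for v in range(140,166,2):
    print(v,[(u,)+tuple(np.round(pt('scene',(u,v),d[v,u])).astype(int).tolist()) for u in range(268,300,3) if pt('scene',(u,v),d[v,u])[2]>55])
"
```

```text
2.85 [ 450.  -116.4   45.3] rot [-0.  -0.  89.8] F [-0.   0.6 -0.7] gap 39.91493514751967 q [-0.4  0.2 -0.4  0.9  0.   1.1]
[282.7 161.1] [277.  163.6] [288.2 158.6]
140 [(268, 507, -104, 173), (274, 476, -124, 141), (277, 477, -106, 157), (280, 471, -99, 159), (289, 427, -120, 120), (292, 427, -105, 132), (295, 417, -104, 128)]
142 [(268, 507, -103, 166), (271, 499, -101, 164), (274, 477, -122, 136), (277, 477, -105, 150), (280, 470, -100, 150), (289, 427, -119, 112), (292, 426, -106, 123)]
144 [(268, 506, -105, 157), (271, 496, -106, 150), (274, 482, -112, 138), (277, 477, -105, 141), (289, 430, -115, 109), (292, 427, -103, 118)]
146 [(271, 498, -103, 146), (274, 486, -106, 138), (277, 478, -103, 136), (289, 428, -117, 98), (292, 425, -106, 106)]
148 [(271, 496, -106, 135), (274, 482, -113, 121), (277, 478, -104, 127), (280, 445, -141, 77), (289, 429, -116, 91), (292, 426, -104, 101)]
150 [(274, 482, -113, 113), (277, 475, -107, 115), (280, 451, -132, 80), (292, 426, -103, 92)]
152 [(268, 484, -146, 77), (271, 477, -139, 79), (274, 481, -116, 102), (277, 474, -109, 104), (280, 456, -122, 83), (283, 445, -123, 76)]
154 [(268, 487, -141, 74), (271, 479, -137, 74), (277, 475, -108, 97), (283, 451, -114, 79)]
156 [(268, 490, -136, 71), (274, 929, 652, 1022), (277, 475, -109, 88), (283, 455, -106, 80), (286, 447, -103, 78)]
158 [(286, 452, -96, 79)]
160 [(286, 455, -90, 77)]
162 []
164 []
```

View pics/s4.png

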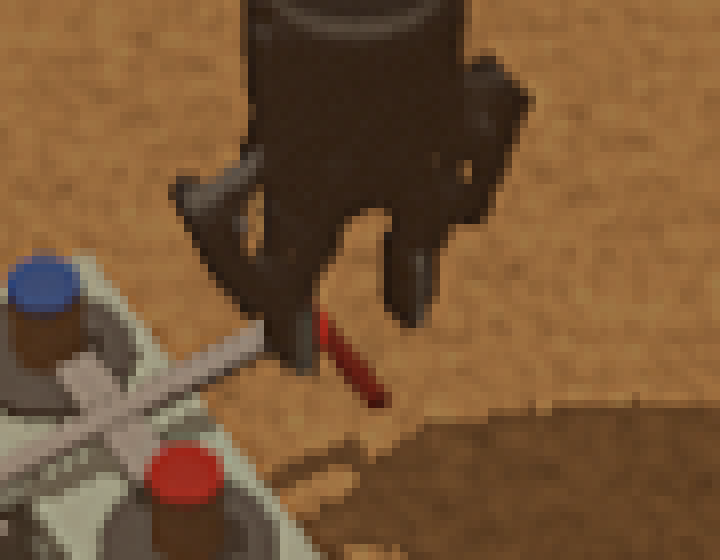

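The tips are visibly about 35 mm higher than the reported TCP z implies: +x finger tip at z≈85, reported TCP z 45. The cameras agree with the known heights (caps 88, table 0). I'll go by the pictures and descend in small steps, watching the force.

send_rows(commands=[{"tx": 0, "ty": 0, "tz": 5, "wx": 0, "wy": 0, "wz": 0, "hand": 40}, {"tx": 0, "ty": 0, "tz": 10, "wx": 0, "wy": 0, "wz": 0, "hand": 40}, {"tx": 0, "ty": 0, "tz": 15, "wx": 0, "wy": 0, "wz": 0, "hand": 40}, {"tx": 0, "ty": 0, "tz": 20, "wx": 0, "wy": 0, "wz": 0, "hand": 40}, {"tx": 0, "ty": 0, "tz": 20, "wx": 0, "wy": 0, "wz": 0, "hand": 40}])

```text
time_s: 3.32
position: [449.3, -116.1, 24.5]
ee_rot: [-2.224, -2.217, 0.001]
ft_force: [0.4, 0.3, 0.1]
finger_gap: 40.0
```

```bash
python3 -c "
from h import *
st();p=state()['position']
im,d=get_image('scene')
print(proj('scene',p))
for v in range(144,172,2):
    print(v,[(u,)+tuple(np.round(pt('scene',(u,v),d[v,u])).astype(int).tolist()) for u in range(271,297,2) if d[v,u]>0 and pt('scene',(u,v),d[v,u])[2]>30])
"
```

```text
3.3167 [ 449.3 -116.1   24.5] rot [ 0.1  0.  89.8] F [0.4 0.3 0.1] gap 39.97923662404681 q [-0.4  0.2 -0.5  0.9 -0.   1.1]
[282.8 165.7]
144 [(271, 497, -105, 152), (273, 479, -123, 127), (275, 478, -114, 135), (277, 474, -109, 136), (279, 474, -98, 146), (281, 467, -100, 141), (289, 428, -118, 106), (291, 425, -112, 109), (293, 424, -103, 117), (295, 415, -105, 110)]
146 [(271, 497, -104, 145), (273, 479, -124, 118), (275, 473, -123, 116), (277, 475, -109, 129), (279, 475, -98, 139), (281, 468, -98, 136), (289, 429, -116, 100), (291, 427, -108, 105), (293, 422, -105, 105)]
148 [(271, 497, -104, 137), (273, 484, -115, 120), (275, 479, -113, 120), (277, 478, -103, 128), (279, 471, -104, 124), (289, 428, -117, 90), (291, 428, -106, 100), (293, 423, -104, 99)]
150 [(271, 497, -104, 129), (273, 490, -105, 125), (275, 481, -110, 115), (277, 477, -105, 117), (279, 472, -103, 117), (281, 448, -131, 79), (289, 426, -119, 78), (291, 428, -105, 92), (293, 421, -105, 88)]
152 [(271, 497, -105, 119), (273, 491, -104, 118), (275, 482, -108, 109), (277, 479, -102, 113), (279, 472, -102, 110), (281, 452, -124, 79), (283, 445, -124, 76), (289, 427, -118, 71), (291, 427, -107, 81), (293, 421, -106, 79)]
154 [(271, 497, -105, 112), (273, 482, -119, 91), (275, 483, -107, 103), (277, 474, -109, 96), (279, 471, -104, 99), (281, 455, -119, 76), (283, 453, -110, 84), (291, 426, -108, 72), (293, 421, -105, 71)]
156 [(273, 480, -123, 78), (275, 481, -110, 91), (277, 475, -109, 88), (279, 469, -107, 86), (283, 455, -106, 80), (285, 450, -104, 79)]
158 [(275, 482, -108, 84), (277, 475, -108, 80), (279, 470, -105, 80), (285, 453, -99, 76), (287, 451, -91, 83)]
160 [(277, 476, -107, 73), (279, 470, -105, 72), (287, 451, -91, 74)]
162 []
164 []
166 []
168 [(271, 495, -110, 46)]
170 [(271, 499, -103, 46), (273, 493, -101, 45)]
```

send_rows(commands=[{"tx": 0, "ty": 1, "tz": 4, "wx": 0, "wy": 0, "wz": 0, "hand": 40}, {"tx": 0, "ty": 1, "tz": 7, "wx": 0, "wy": 0, "wz": 0, "hand": 20}, {"tx": 0, "ty": 1, "tz": 7, "wx": 0, "wy": 0, "wz": 0, "hand": 4}, {"tx": 0, "ty": 1, "tz": 7, "wx": 0, "wy": 0, "wz": 0, "hand": 4}, {"tx": 0, "ty": 1, "tz": 7, "wx": 0, "wy": 0, "wz": 0, "hand": 4}])

```text
time_s: 3.78
position: [451.3, -116.4, 18.7]
ee_rot: [2.225, 2.217, 0.001]
ft_force: [3.4, 0.1, -1.7]
finger_gap: 9.6
```

send_rows(commands=[{"tx": 0, "ty": 0, "tz": 0, "wx": 0, "wy": 0, "wz": 0, "hand": 4}, {"tx": 0, "ty": 0, "tz": 0, "wx": 0, "wy": 0, "wz": 0, "hand": 4}], grip_force=20)

```text
time_s: 3.95
position: [451.3, -116.4, 18.7]
ee_rot: [2.225, 2.217, 0.001]
ft_force: [3.4, 1.0, -1.7]
finger_gap: 9.2
```

```bash
python3 -c "
from h import *
st()
im,d=get_image('scene')
for v in range(150,168,2):
    print(v,[(u,)+tuple(np.round(pt('scene',(u,v),d[v,u])).astype(int).tolist()) for u in range(275,295,2) if d[v,u]>0 and pt('scene',(u,v),d[v,u])[2]>30])
"
```

```text
3.95 [ 451.3 -116.4   18.7] rot [-0.  -0.  89.8] F [ 3.4  1.  -1.7] gap 9.169229029956847 q [-0.4  0.2 -0.5  0.8  0.   1.1]
150 [(275, 485, -103, 123), (277, 476, -106, 116), (279, 470, -106, 113), (281, 464, -103, 112), (283, 457, -104, 108), (285, 446, -111, 96), (287, 439, -111, 93), (289, 435, -106, 94)]
152 [(275, 486, -102, 117), (277, 476, -106, 108), (279, 470, -105, 106), (281, 463, -105, 102), (283, 458, -103, 101), (285, 446, -111, 87), (287, 442, -106, 90), (289, 433, -109, 82)]
154 [(275, 483, -106, 103), (277, 467, -122, 81), (279, 468, -108, 93), (281, 462, -108, 91), (283, 456, -105, 90), (285, 446, -110, 80), (287, 443, -105, 83), (289, 433, -108, 74)]
156 [(277, 470, -117, 78), (279, 467, -109, 84), (281, 461, -108, 81), (283, 455, -106, 80), (285, 451, -102, 82), (287, 442, -105, 73)]
158 [(279, 468, -109, 76), (281, 460, -110, 71), (283, 456, -105, 73), (285, 454, -97, 79), (287, 449, -94, 79)]
160 [(281, 460, -110, 62), (283, 455, -106, 63), (287, 451, -91, 75)]
162 []
164 []
166 []
```

send_rows(commands=[{"tx": 0, "ty": 4, "tz": -18, "wx": 0, "wy": 0, "wz": 0, "hand": 4}, {"tx": 0, "ty": 10, "tz": -35, "wx": 0, "wy": 0, "wz": 0, "hand": 4}, {"tx": 0, "ty": 17, "tz": -51, "wx": 0, "wy": 0, "wz": 0, "hand": 4}, {"tx": 0, "ty": 26, "tz": -66, "wx": 0, "wy": 0, "wz": 0, "hand": 4}, {"tx": 0, "ty": 38, "tz": -81, "wx": 0, "wy": 0, "wz": 0, "hand": 4}])

```text
time_s: 4.42
position: [486.7, -116.6, 100.2]
ee_rot: [-2.224, -2.215, 0.005]
ft_force: [-5.0, -3.3, -0.4]
finger_gap: 9.2
```

```bash
python3 -c "
from h import *
st()
for n in ('top','scene'):
    im,d=get_image(n)
    for c,s,m in blobs(im,'red',8): print(n,c,s,pt(n,c,np.median(d[m])))"
```

```text
4.4167 [ 486.7 -116.6  100.2] rot [ 0.2  0.2 89.8] F [-5.  -3.3 -0.4] gap 9.217658435091346 q [-0.4  0.2 -0.3  1.1 -0.   1.2]
top [366.6 217. ] [359 210  16  15 166] [535.1 -90.4  87.8]
top [375.8 237.5] [374 236   5   4  16] [486.2 -96.4 159.7]
scene [310.   38.8] [308  37   5   5  19] [  12.1 -627.6   40.4]
scene [ 97.3 106.9] [ 96 105   4   5  12] [ 863.7 -542.2  123.9]
scene [273.9 141.8] [273 140   3   4   8] [490.2 -99.8 161.7]
scene [262.6 169.1] [259 166   9   7  53] [536.5 -85.7  88. ]
```

send_rows(commands=[{"tx": 0, "ty": 13, "tz": -13, "wx": 0, "wy": 0, "wz": 0, "hand": 4}, {"tx": 0, "ty": 27, "tz": -23, "wx": 0, "wy": 0, "wz": 0, "hand": 4}, {"tx": 0, "ty": 43, "tz": -32, "wx": 0, "wy": 0, "wz": 0, "hand": 4}, {"tx": 0, "ty": 59, "tz": -39, "wx": 0, "wy": 0, "wz": 0, "hand": 4}, {"tx": 0, "ty": 77, "tz": -44, "wx": 0, "wy": 0, "wz": 0, "hand": 4}])

```text
time_s: 4.93
position: [565.5, -117.5, 145.0]
ee_rot: [2.225, 2.216, -0.003]
ft_force: [-2.4, -2.5, 1.5]
finger_gap: 8.7
```

send_rows(commands=[{"tx": 0, "ty": 18, "tz": -3, "wx": 0, "wy": 0, "wz": 0, "hand": 4}, {"tx": 0, "ty": 36, "tz": -3, "wx": 0, "wy": 0, "wz": 0, "hand": 4}, {"tx": 0, "ty": 54, "tz": -1, "wx": 0, "wy": 0, "wz": 0, "hand": 4}, {"tx": 0, "ty": 71, "tz": 2, "wx": 0, "wy": 0, "wz": 0, "hand": 4}, {"tx": 0, "ty": 85, "tz": 7, "wx": 0, "wy": 0, "wz": 0, "hand": 4}])

```text
time_s: 5.35
position: [651.4, -118.2, 136.8]
ee_rot: [2.225, 2.216, -0.003]
ft_force: [1.1, -4.3, 4.7]
finger_gap: 9.4
```

```bash
python3 -c "
from h import *
st()
for n in ('top','scene'):
    im,d=get_image(n); cv2.imwrite('pics/%s5.png'%n,cv2.resize(im[100:300,150:430,::-1],None,fx=2.5,fy=2.5))
    for c,s,m in blobs(im,'red',8): print(n,c,s,pt(n,c,np.median(d[m])))"
```

```text
5.35 [ 651.4 -118.2  136.8] rot [-0.1  0.1 89.8] F [ 1.1 -4.3  4.7] gap 9.382085208332763 q [-0.3  0.5  0.2  1.3 -0.   1.3]
scene [310.  39.] [308  37   5   5  21] [  10.8 -629.3   38.2]
scene [ 97.3 106.9] [ 96 105   4   5  12] [ 863.6 -543.4  123. ]
scene [219.1 154.5] [218 151   4   7  15] [ 653.6 -103.9  194.3]
scene [262.6 168.8] [259 166   8   7  43] [535.6 -87.4  87. ]
```

View pics/scene5.png

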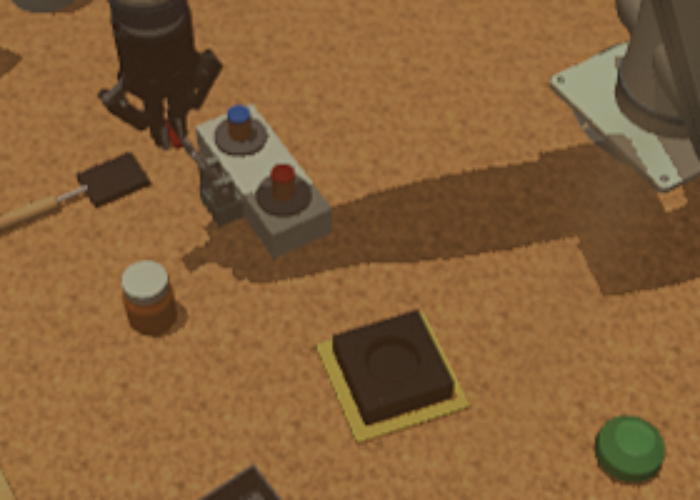

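send_rows(commands=[{"tx": 0, "ty": 0, "tz": 0, "wx": 0, "wy": 0, "wz": 0, "hand": 30}, {"tx": 0, "ty": 0, "tz": 0, "wx": 0, "wy": 0, "wz": 0, "hand": 30}, {"tx": 0, "ty": 0, "tz": -15, "wx": 0, "wy": 0, "wz": 0, "hand": 30}, {"tx": 0, "ty": 0, "tz": -35, "wx": 0, "wy": 0, "wz": 0, "hand": 30}, {"tx": 0, "ty": 0, "tz": -55, "wx": 0, "wy": 0, "wz": 0, "hand": 30}])

```text
time_s: 5.87
position: [649.7, -116.7, 191.9]
ee_rot: [-2.224, -2.216, 0.002]
ft_force: [-0.6, -0.1, 1.0]
finger_gap: 30.1
```

send_rows(commands=[{"tx": 6, "ty": -23, "tz": 0, "wx": 0, "wy": 0, "wz": 0, "hand": 55}, {"tx": 11, "ty": -46, "tz": 0, "wx": 0, "wy": 0, "wz": 0, "hand": 55}, {"tx": 17, "ty": -70, "tz": 0, "wx": 0, "wy": 0, "wz": 0, "hand": 55}, {"tx": 22, "ty": -93, "tz": 0, "wx": 0, "wy": 0, "wz": 0, "hand": 55}, {"tx": 28, "ty": -116, "tz": 0, "wx": 0, "wy": 0, "wz": 0, "hand": 55}])

```text
time_s: 6.28
position: [532.9, -88.2, 191.6]
ee_rot: [-2.225, -2.217, 0.0]
ft_force: [-0.1, -0.0, 0.7]
finger_gap: 54.7
```

```bash
python3 -c "
from h import *
st();to([535,-90,60])
for n in ('top','scene'):
    im,d=get_image(n)
    for c,s,m in blobs(im,'red',8): print(n,c,s,pt(n,c,np.median(d[m])))
cv2.imwrite('pics/s6.png',cv2.resize(im[100:220,180:350,::-1],None,fx=4,fy=4))"
```

```text
6.2833 [532.9 -88.2 191.6] rot [ 0.   0.  89.8] F [-0.1 -0.   0.7] gap 54.723446622842275 q [-0.3  0.2 -0.   1.3 -0.   1.3]
shift [ -1.8   2.2 131.6] turn [-0.  -0.  -0.2]
scene [310.  39.] [308  37   5   5  21] [  10.7 -629.4   38.1]
scene [ 97.3 106.9] [ 96 105   4   5  12] [ 863.6 -543.1  123.2]
scene [216.8 150.6] [212 144  11  14  47] [ 653.  -118.2  195.7]
scene [262.3 168.8] [259 166   8   7  46] [536.9 -86.7  88.5]
```

send_rows(commands=[{"tx": -1, "ty": 2, "tz": 30, "wx": 0, "wy": 0, "wz": 0, "hand": 55}, {"tx": -1, "ty": 2, "tz": 60, "wx": 0, "wy": 0, "wz": 0, "hand": 55}, {"tx": -1, "ty": 2, "tz": 90, "wx": 0, "wy": 0, "wz": 0, "hand": 55}, {"tx": -1, "ty": 2, "tz": 110, "wx": 0, "wy": 0, "wz": 0, "hand": 55}, {"tx": -1, "ty": 2, "tz": 120, "wx": 0, "wy": 0, "wz": 0, "hand": 55}])

```text
time_s: 6.8
position: [535.6, -89.3, 68.9]
ee_rot: [-2.223, -2.215, 0.003]
ft_force: [-0.0, 0.2, -0.5]
finger_gap: 55.1
```

send_rows(commands=[{"tx": 0, "ty": 0, "tz": 15, "wx": 0, "wy": 0, "wz": 0, "hand": 55}, {"tx": 0, "ty": 0, "tz": 30, "wx": 0, "wy": 0, "wz": 0, "hand": 55}, {"tx": 0, "ty": 0, "tz": 43, "wx": 0, "wy": 0, "wz": 0, "hand": 55}, {"tx": 0, "ty": 0, "tz": 51, "wx": 0, "wy": 0, "wz": 0, "hand": 55}, {"tx": 0, "ty": 0, "tz": 55, "wx": 0, "wy": 0, "wz": 0, "hand": 55}])

```text
time_s: 7.22
position: [536.9, -89.7, 16.0]
ee_rot: [-2.225, -2.217, 0.001]
ft_force: [0.8, 0.9, -0.0]
finger_gap: 55.0
```

```bash
python3 -c "
from h import *
st();p=state()['position']
im,d=get_image('scene')
for v in range(156,186,2):
    print(v,[(u,)+tuple(np.round(pt('scene',(u,v),d[v,u])).astype(int).tolist()) for u in range(246,285,3) if d[v,u]>0 and pt('scene',(u,v),d[v,u])[2]>48])
cv2.imwrite('pics/s7.png',cv2.resize(im[120:210,210:330,::-1],None,fx=6,fy=6))"
```

```text
7.2167 [536.9 -89.7  16. ] rot [ 0.   0.  89.8] F [ 0.8  0.9 -0. ] gap 55.00815202466346 q [-0.3  0.4 -0.3  0.9  0.   1.3]
156 [(246, 583, -90, 164), (249, 578, -84, 166), (252, 570, -80, 166), (255, 562, -79, 162), (258, 554, -76, 161), (261, 549, -68, 165), (264, 534, -79, 147), (267, 526, -77, 144), (270, 519, -72, 145), (273, 511, -69, 143), (276, 491, -87, 117), (279, 485, -80, 120), (282, 477, -77, 118)]
158 [(246, 585, -87, 159), (249, 577, -86, 156), (252, 571, -79, 159), (255, 563, -77, 156), (258, 556, -73, 157), (261, 548, -71, 154), (264, 533, -81, 137), (267, 525, -79, 134), (270, 519, -73, 136), (273, 510, -71, 133), (276, 492, -85, 111), (279, 487, -78, 115), (282, 477, -78, 109)]
160 [(246, 586, -85, 154), (249, 570, -102, 129), (252, 562, -100, 127), (255, 562, -79, 146), (258, 558, -70, 152), (261, 548, -71, 146), (264, 534, -79, 131), (270, 505, -97, 98), (273, 509, -74, 122), (276, 494, -81, 107)]
162 [(246, 589, -81, 151), (249, 541, -162, 49), (252, 566, -90, 130), (255, 558, -89, 126), (258, 557, -73, 140), (270, 509, -91, 97), (273, 507, -77, 110), (276, 496, 
[... 1302 characters left out ...]
78, 83), (258, 547, -97, 53), (261, 546, -80, 69), (264, 538, -77, 68), (267, 528, -76, 62), (270, 515, -81, 50), (273, 511, -71, 57)]
178 [(252, 572, -86, 70), (255, 565, -80, 72), (258, 551, -90, 53), (261, 545, -81, 59), (264, 539, -74, 62), (267, 528, -77, 53), (270, 521, -72, 54), (273, 512, -69, 50), (276, 504, -66, 49)]
180 [(255, 567, -77, 67), (258, 555, -83, 54), (261, 548, -77, 55), (264, 539, -76, 51), (267, 532, -69, 54), (270, 524, -66, 52), (273, 516, -62, 52)]
182 [(258, 557, -79, 49), (261, 550, -74, 51), (264, 543, -68, 53), (267, 536, -63, 54), (270, 528, -58, 54), (279, 505, -47, 50)]
184 [(258, 562, -70, 54), (261, 555, -65, 54), (264, 546, -62, 51), (267, 538, -59, 51)]
```

View pics/s7.png

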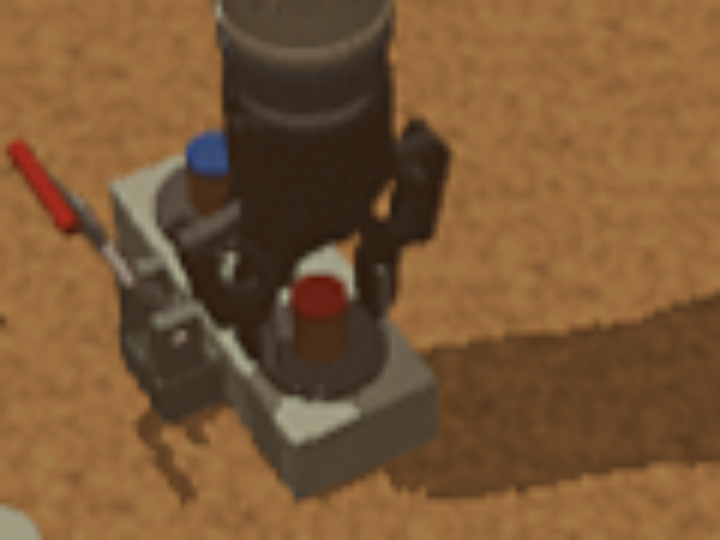

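send_rows(commands=[{"tx": 0, "ty": -1, "tz": 3, "wx": 0, "wy": 0, "wz": 0, "hand": 40}, {"tx": 0, "ty": -1, "tz": 3, "wx": 0, "wy": 0, "wz": 0, "hand": 20}, {"tx": 0, "ty": -1, "tz": 3, "wx": 0, "wy": 0, "wz": 0, "hand": 20}, {"tx": 0, "ty": -1, "tz": 3, "wx": 0, "wy": 0, "wz": 0, "hand": 20}, {"tx": 0, "ty": -1, "tz": 3, "wx": 0, "wy": 0, "wz": 0, "hand": 20}], grip_force=40)

```text
time_s: 7.68
position: [536.2, -89.8, 14.1]
ee_rot: [2.225, 2.217, 0.001]
ft_force: [-0.6, 0.6, 2.4]
finger_gap: 27.2
```

send_rows(commands=[{"tx": 0, "ty": 0, "tz": 0, "wx": 0, "wy": 0, "wz": 0, "hand": 20}, {"tx": 0, "ty": 0, "tz": 0, "wx": 0, "wy": 0, "wz": 0, "hand": 20}, {"tx": 0, "ty": 0, "tz": 0, "wx": 0, "wy": 0, "wz": 0, "hand": 20}])

```text
time_s: 7.93
position: [536.2, -89.8, 14.1]
ee_rot: [2.225, 2.217, 0.001]
ft_force: [-1.8, -0.4, 6.2]
finger_gap: 27.0
```

send_rows(commands=[{"tx": 0, "ty": 0, "tz": -10, "wx": 0, "wy": 0, "wz": 0, "hand": 20}, {"tx": 0, "ty": 0, "tz": -25, "wx": 0, "wy": 0, "wz": 0, "hand": 20}, {"tx": 0, "ty": 0, "tz": -50, "wx": 0, "wy": 0, "wz": 0, "hand": 20}, {"tx": 0, "ty": 0, "tz": -75, "wx": 0, "wy": 0, "wz": 0, "hand": 20}, {"tx": 0, "ty": 0, "tz": -100, "wx": 0, "wy": 0, "wz": 0, "hand": 20}])

```text
time_s: 8.35
position: [535.6, -89.5, 114.9]
ee_rot: [-2.225, -2.217, 0.0]
ft_force: [0.8, -0.6, -2.0]
finger_gap: 26.9
```

send_rows(commands=[{"tx": 0, "ty": 0, "tz": 0, "wx": 0, "wy": 0, "wz": 0, "hand": 20}, {"tx": 0, "ty": 0, "tz": 0, "wx": 0, "wy": 0, "wz": 0, "hand": 20}, {"tx": 0, "ty": 0, "tz": 0, "wx": 0, "wy": 0, "wz": 0, "hand": 20}, {"tx": 0, "ty": 0, "tz": 0, "wx": 0, "wy": 0, "wz": 0, "hand": 20}, {"tx": 0, "ty": 0, "tz": 0, "wx": 0, "wy": 0, "wz": 0, "hand": 20}])

```text
time_s: 8.77
position: [535.2, -89.5, 112.4]
ee_rot: [-2.224, -2.216, 0.002]
ft_force: [0.5, 0.0, -3.2]
finger_gap: 27.2
```

```bash
python3 -c "
from h import *
im,d=get_image('scene')
F=[]
for i in range(8): F.append(state()['ft_force']); get_image('top')
print(np.mean(F,0),np.std(F,0)); st()
cv2.imwrite('pics/s8.png',cv2.resize(im[110:210,200:330,::-1],None,fx=5,fy=5))
for c,s,m in blobs(im,'red',8): print(c,s,pt('scene',c,np.median(d[m])))"
```

```text
[ 0.1  0.2 -2.1] [0.6 0.4 0.5]
9.2167 [536.  -89.7 113.5] rot [ 0.   0.  89.8] F [ 0.6 -0.3 -1.1] gap 26.811983032744195 q [-0.3  0.3 -0.2  1.1  0.   1.3]
[310.  39.] [308  37   5   5  21] [  10.7 -629.5   38. ]
[ 97.3 106.9] [ 96 105   4   5  12] [ 863.7 -541.4  124.5]
[262.7 144.5] [260 141   7   8  41] [534.1 -84.4 186.7]
[216.8 150.6] [212 144  11  14  48] [ 652.6 -119.1  194.7]
```

View pics/s8.png

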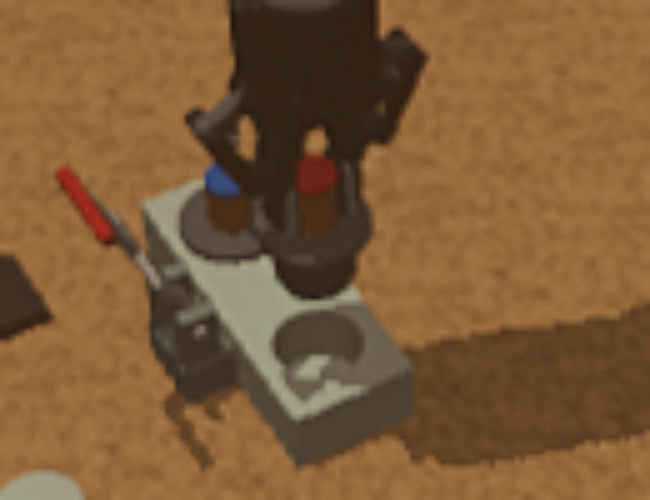

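send_rows(commands=[{"tx": 0, "ty": 0, "tz": 25, "wx": 0, "wy": 0, "wz": 0, "hand": 20}, {"tx": 0, "ty": 0, "tz": 45, "wx": 0, "wy": 0, "wz": 0, "hand": 20}, {"tx": 0, "ty": 0, "tz": 58, "wx": 0, "wy": 0, "wz": 0, "hand": 20}, {"tx": 0, "ty": 0, "tz": 66, "wx": 0, "wy": 0, "wz": 0, "hand": 20}, {"tx": 0, "ty": 0, "tz": 74, "wx": 0, "wy": 0, "wz": 0, "hand": 20}])

```text
time_s: 9.63
position: [535.9, -89.7, 39.1]
ee_rot: [-2.225, -2.218, 0.0]
ft_force: [-0.3, 0.2, -2.0]
finger_gap: 27.1
```

send_rows(commands=[{"tx": 0, "ty": 0, "tz": 8, "wx": 0, "wy": 0, "wz": 0, "hand": 20}, {"tx": 0, "ty": 0, "tz": 16, "wx": 0, "wy": 0, "wz": 0, "hand": 20}, {"tx": 0, "ty": 0, "tz": 22, "wx": 0, "wy": 0, "wz": 0, "hand": 20}, {"tx": 0, "ty": 0, "tz": 26, "wx": 0, "wy": 0, "wz": 0, "hand": 20}, {"tx": 0, "ty": 0, "tz": 26, "wx": 0, "wy": 0, "wz": 0, "hand": 20}])

```text
time_s: 10.05
position: [536.0, -89.7, 14.1]
ee_rot: [2.225, 2.217, 0.0]
ft_force: [-3.1, 0.7, 3.7]
finger_gap: 26.9
```

```bash
python3 -c "
from h import *
im,d=get_image('scene');st()
for c,s,m in blobs(im,'red',8): print(c,s,pt('scene',c,np.median(d[m])))"
```

```text
10.1 [536.1 -89.7  14.2] rot [-0.  -0.  89.8] F [-3.2  1.5  2.9] gap 26.99167445044757 q [-0.3  0.4 -0.3  0.9 -0.   1.3]
[ 97.3 106.9] [ 96 105   4   5  12] [ 863.7 -541.7  124.3]
[216.8 150.6] [212 144  11  14  47] [ 653.1 -117.8  196.1]
[263.7 168.9] [261 166   7   7  40] [533.2 -85.3  87.2]
```

send_rows(commands=[{"tx": 0, "ty": 0, "tz": 0, "wx": 0, "wy": 0, "wz": 0, "hand": 55}, {"tx": 0, "ty": 0, "tz": 0, "wx": 0, "wy": 0, "wz": 0, "hand": 55}, {"tx": 0, "ty": 0, "tz": 0, "wx": 0, "wy": 0, "wz": 0, "hand": 55}, {"tx": 0, "ty": 0, "tz": -20, "wx": 0, "wy": 0, "wz": 0, "hand": 55}, {"tx": 0, "ty": 0, "tz": -50, "wx": 0, "wy": 0, "wz": 0, "hand": 55}])

```text
time_s: 10.52
position: [534.3, -89.2, 61.8]
ee_rot: [-2.222, -2.214, 0.004]
ft_force: [1.3, -0.0, 0.2]
finger_gap: 55.1
```

send_rows(commands=[{"tx": 0, "ty": 0, "tz": -25, "wx": 0, "wy": 0, "wz": 0, "hand": 55}, {"tx": -20, "ty": 0, "tz": -50, "wx": 0, "wy": 0, "wz": 0, "hand": 55}, {"tx": -50, "ty": 0, "tz": -50, "wx": 0, "wy": 0, "wz": 0, "hand": 55}, {"tx": -80, "ty": 0, "tz": -50, "wx": 0, "wy": 0, "wz": 0, "hand": 55}, {"tx": -110, "ty": -1, "tz": -50, "wx": 0, "wy": 0, "wz": 0, "hand": 55}])

```text
time_s: 10.93
position: [535.0, -200.8, 114.4]
ee_rot: [2.223, 2.218, 0.001]
ft_force: [1.0, -0.6, -1.5]
finger_gap: 54.9
```

```bash
python3 -c "
from h import *
F=[]
for i in range(6): F.append(state()['ft_force']); im,d=get_image('scene')
print(np.mean(F,0));st();to([534.5,-200,14])
cv2.imwrite('pics/s9.png',cv2.resize(im[110:210,200:330,::-1],None,fx=5,fy=5))
for n in ('top','scene'):
  im,d=get_image(n)
  for k in('red','blue'):
    for c,s,m in blobs(im,k,8): print(n,k,c,s,pt(n,c,np.median(d[m])))"
```

```text
[ 0.2 -0.5 -0.4]
11.2333 [ 534.5 -199.1  113.5] rot [ 0.  -0.  89.8] F [0.4 0.4 0.4] gap 55.29658830702743 q [-0.5  0.3 -0.1  1.2  0.   1.1]
shift [-0.9  0.  99.5] turn [-0.  -0.  -0.2]
top red [391.2 142.1] [376 140  33   5 153] [ 651.2 -122.6  196.1]
top red [366.5 216.8] [359 210  15  15 167] [535.4 -90.3  87.8]
top blue [124.9  76.6] [118  70  15  14 166] [856.6 425.2  34.4]
top blue [552.6  72.4] [550  70   6   6  17] [ 868.2 -512.4   14.3]
top blue [423.7 217.6] [417 211  14  14 160] [ 534.  -200.4   87.8]
scene red [310.  39.] [308  37   5   5  21] [  12.  -627.6   39.5]
scene red [ 97.3 106.9] [ 96 105   4   5  12] [ 863.7 -541.3  124.5]
scene red [216.8 150.6] [212 144  11  14  47] [ 653.1 -117.9  196. ]
scene red [262.5 169.1] [258 166  10   7  54] [536.8 -86.   87.9]
scene blue [323.2  34.6] [321  34   5   2   9] [ -48.6 -623.5   42.1]
scene blue [120.3 114.6] [119 113   4   4  10] [ 814.4 -471.7  124.1]
scene blue [251.4 401.2] [245 394  14  15 168] [861.3 432.6  36.5]
```

View pics/s9.png

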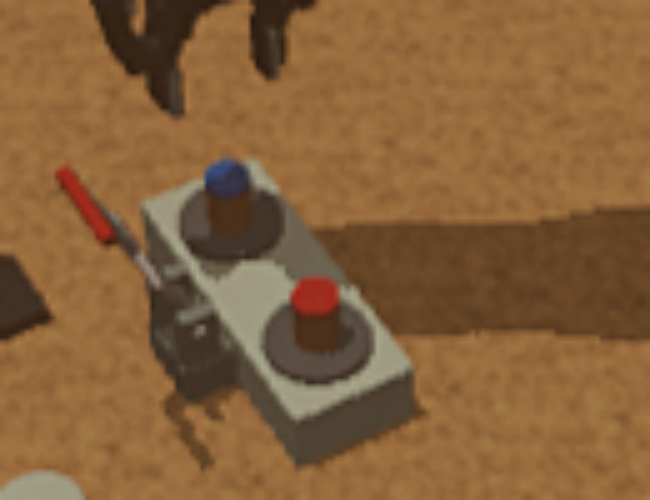

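send_rows(commands=[{"tx": -1, "ty": 0, "tz": 30, "wx": 0, "wy": 0, "wz": 0, "hand": 55}, {"tx": -1, "ty": 0, "tz": 60, "wx": 0, "wy": 0, "wz": 0, "hand": 55}, {"tx": -1, "ty": 0, "tz": 82, "wx": 0, "wy": 0, "wz": 0, "hand": 55}, {"tx": -1, "ty": 0, "tz": 94, "wx": 0, "wy": 0, "wz": 0, "hand": 55}, {"tx": -1, "ty": 0, "tz": 100, "wx": 0, "wy": 0, "wz": 0, "hand": 55}])

```text
time_s: 11.75
position: [533.7, -199.2, 11.7]
ee_rot: [-2.222, -2.217, 0.001]
ft_force: [0.5, 0.4, -0.2]
finger_gap: 54.9
```

send_rows(commands=[{"tx": 0, "ty": 0, "tz": 0, "wx": 0, "wy": 0, "wz": 0, "hand": 55}, {"tx": 0, "ty": 0, "tz": 0, "wx": 0, "wy": 0, "wz": 0, "hand": 20}, {"tx": 0, "ty": 0, "tz": 0, "wx": 0, "wy": 0, "wz": 0, "hand": 20}, {"tx": 0, "ty": 0, "tz": 0, "wx": 0, "wy": 0, "wz": 0, "hand": 20}, {"tx": 0, "ty": 0, "tz": 0, "wx": 0, "wy": 0, "wz": 0, "hand": 20}], grip_force=45)

```text
time_s: 12.17
position: [535.1, -200.8, 15.0]
ee_rot: [2.224, 2.217, 0.001]
ft_force: [-1.9, 2.2, 6.1]
finger_gap: 27.1
```

send_rows(commands=[{"tx": 0, "ty": 0, "tz": 0, "wx": 0, "wy": 0, "wz": 0, "hand": 20}, {"tx": 0, "ty": 0, "tz": 0, "wx": 0, "wy": 0, "wz": 0, "hand": 20}, {"tx": 0, "ty": 0, "tz": 0, "wx": 0, "wy": 0, "wz": 0, "hand": 20}])

```text
time_s: 12.42
position: [535.1, -200.8, 14.9]
ee_rot: [2.224, 2.217, 0.001]
ft_force: [-1.6, 1.3, 5.9]
finger_gap: 26.9
```

send_rows(commands=[{"tx": 0, "ty": 0, "tz": -10, "wx": 0, "wy": 0, "wz": 0, "hand": 20}, {"tx": 0, "ty": 0, "tz": -25, "wx": 0, "wy": 0, "wz": 0, "hand": 20}, {"tx": 0, "ty": 0, "tz": -55, "wx": 0, "wy": 0, "wz": 0, "hand": 20}, {"tx": 0, "ty": 0, "tz": -85, "wx": 0, "wy": 0, "wz": 0, "hand": 20}, {"tx": 0, "ty": 0, "tz": -115, "wx": 0, "wy": 0, "wz": 0, "hand": 20}])

```text
time_s: 12.83
position: [534.1, -200.4, 130.3]
ee_rot: [-2.225, -2.217, 0.0]
ft_force: [1.7, -0.4, -5.0]
finger_gap: 27.0
```

send_rows(commands=[{"tx": 0, "ty": 0, "tz": 0, "wx": 0, "wy": 0, "wz": 0, "hand": 20}, {"tx": 0, "ty": 0, "tz": 0, "wx": 0, "wy": 0, "wz": 0, "hand": 20}, {"tx": 0, "ty": 0, "tz": 0, "wx": 0, "wy": 0, "wz": 0, "hand": 20}, {"tx": 0, "ty": 0, "tz": 0, "wx": 0, "wy": 0, "wz": 0, "hand": 20}, {"tx": 0, "ty": 0, "tz": 0, "wx": 0, "wy": 0, "wz": 0, "hand": 20}])

```text
time_s: 13.25
position: [533.8, -200.3, 127.1]
ee_rot: [-2.223, -2.216, 0.001]
ft_force: [0.1, -0.2, -3.9]
finger_gap: 26.7
```

```bash
python3 -c "
from h import *
F=[]
for i in range(8): F.append(state()['ft_force']); im,d=get_image('scene')
print(np.mean(F,0),np.std(F,0)); st()
for k in('red','blue'):
  for c,s,m in blobs(im,k,8): print(k,c,s,pt('scene',c,np.median(d[m])))
f=np.load('pics/top0.npz');g=cv2.cvtColor(f['im'],cv2.COLOR_RGB2GRAY)[190:250,210:280]
cv2.imwrite('pics/m.png',cv2.resize(np.clip(g.astype(int)*3,0,255).astype(np.uint8),None,fx=9,fy=9,interpolation=cv2.INTER_CUBIC))
# dish from depth (deeper than block top), block top from depth
d=f['d'];P=np.array([[pt('top',(u,v),d[v,u]) for u in range(205,285)] for v in range(180,256)])
Z=P[...,2];D=(Z>10)&(Z<30);B=(Z>33)&(Z<43)
print('depth z range',np.percentile(Z,[5,50,95]))
cnt=max(cv2.findContours(B.astype(np.uint8),0,2)[0],key=cv2.contourArea);r=cv2.minAreaRect(cnt);print('block',r,cast('top',(r[0][0]+205,r[0][1]+180),38))
"
```

```text
[-0.1 -0.2 -4.4] [0.5 0.5 0.6]
13.65 [ 534.6 -200.7  128.5] rot [ 0.   0.  89.8] F [ 0.4  0.  -4.3] gap 26.81502302892224 q [-0.5  0.3 -0.1  1.2  0.   1.1]
red [310.  39.] [308  37   5   5  21] [  12.  -627.7   39.4]
red [ 97.3 106.9] [ 96 105   4   5  12] [ 863.6 -542.6  123.6]
red [216.8 150.6] [212 144  11  14  47] [ 653.  -118.1  195.9]
red [262.5 169.1] [258 166  10   7  54] [536.8 -86.   87.9]
blue [323.4  34.7] [321  34   5   3  10] [ -48.3 -621.9   42.4]
blue [120.2 114.4] [119 113   4   4   9] [ 814.3 -472.9  123.9]
blue [251.4 401.2] [245 394  14  15 168] [861.2 432.5  36.2]Traceback (most recent call last):
  File "<string>", line 11, in <module>
    d=f['d'];P=np.array([[pt('top',(u,v),d[v,u]) for u in range(205,285)] for v in range(180,256)])
                          ~~^^^^^^^^^^^^^^^^^^^^
  File "h.py", line 11, in pt
    c=camera_info(n);K=c["camera_matrix"];T=c["world_from_camera"]
ValueError: time passes only in moves, steps and waits
```

Blue weighs about 4.4 N against red's 2.1 N, with about 0.4 N noise when empty, so blue is the heavier. Next, the dish centre.

```bash
python3 -c "
from h import *
import h
C={n:camera_info(n) for n in('top','scene')}; h.camera_info=lambda n:C[n]
for n,(u0,u1,v0,v1) in {'top':(200,290,175,260),'scene':(265,350,215,285)}.items():
    f=np.load('pics/%s0.npz'%n);d=f['d']
    P=np.array([[pt(n,(u,v),d[v,u]) for u in range(u0,u1)] for v in range(v0,v1)]);Z=P[...,2]
    for nm,lo,hi in(('block',29,48),):
        B=((Z>lo)&(Z<hi)).astype(np.uint8); cnt=max(cv2.findContours(B,0,2)[0],key=cv2.contourArea);r=cv2.minAreaRect(cnt)
        print(n,nm,r,cast(n,(r[0][0]+u0,r[0][1]+v0),38))
        hull=cv2.fillPoly(np.zeros_like(B),[cnt],1); hull=cv2.erode(hull,np.ones((9,9)))
        D=hull*(Z<29); m=np.argwhere(D)
        if len(m): print(' dish floor px',len(m),np.median(P[D>0],0),P[D>0].mean(0))
st()
"
cat >/dev/null
```

```text
top block ((40.903846740722656, 41.48076629638672), (49.4212646484375, 48.440677642822266), 11.309932708740234) [544.2 161.3  38. ]
 dish floor px 572 [546.3 163.2  20.2] [546.7 163.   20.4]
scene block ((42.27754211425781, 28.915897369384766), (34.974891662597656, 41.297054290771484), 73.1416015625) [545.2 166.4  38. ]
 dish floor px 277 [539.7 157.4  21.3] [539.9 157.6  21.4]
13.65 [ 534.6 -200.7  128.5] rot [ 0.   0.  89.8] F [ 0.4  0.  -4.3] gap 26.81502302892224 q [-0.5  0.3 -0.1  1.2  0.   1.1]
```

View pics/m.png

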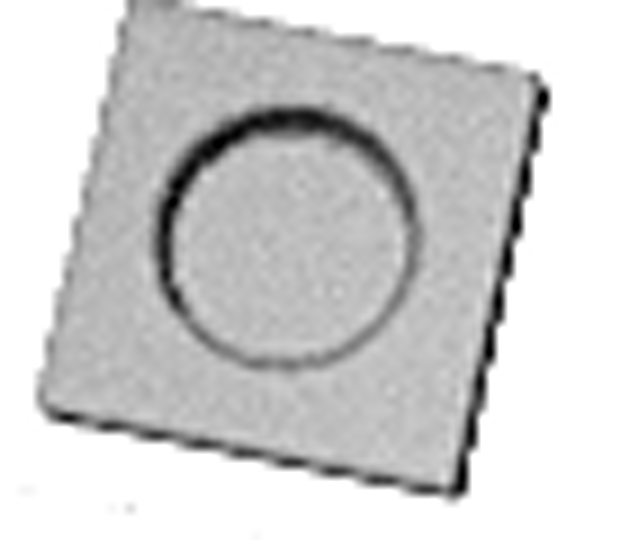

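send_rows(commands=[{"tx": 10, "ty": 0, "tz": -10, "wx": 0, "wy": 0, "wz": 0, "hand": 20}, {"tx": 30, "ty": 1, "tz": -15, "wx": 0, "wy": 0, "wz": 0, "hand": 20}, {"tx": 55, "ty": 2, "tz": -15, "wx": 0, "wy": 0, "wz": 0, "hand": 20}, {"tx": 80, "ty": 3, "tz": -15, "wx": 0, "wy": 0, "wz": 0, "hand": 20}, {"tx": 105, "ty": 4, "tz": -15, "wx": 0, "wy": 0, "wz": 0, "hand": 20}])

```text
time_s: 14.07
position: [538.9, -94.2, 144.5]
ee_rot: [2.225, 2.217, 0.001]
ft_force: [-0.6, -0.5, -3.9]
finger_gap: 26.9
```

send_rows(commands=[{"tx": 27, "ty": 1, "tz": 0, "wx": 0, "wy": 0, "wz": 0, "hand": 20}, {"tx": 54, "ty": 2, "tz": 0, "wx": 0, "wy": 0, "wz": 0, "hand": 20}, {"tx": 81, "ty": 3, "tz": 0, "wx": 0, "wy": 0, "wz": 0, "hand": 20}, {"tx": 108, "ty": 4, "tz": 0, "wx": 0, "wy": 0, "wz": 0, "hand": 20}, {"tx": 135, "ty": 4, "tz": 0, "wx": 0, "wy": 0, "wz": 0, "hand": 20}])

```text
time_s: 14.48
position: [543.3, 41.2, 144.5]
ee_rot: [2.225, 2.217, 0.001]
ft_force: [0.3, -0.1, -3.8]
finger_gap: 27.0
```

send_rows(commands=[{"tx": 27, "ty": 1, "tz": 0, "wx": 0, "wy": 0, "wz": 0, "hand": 20}, {"tx": 54, "ty": 2, "tz": 0, "wx": 0, "wy": 0, "wz": 0, "hand": 20}, {"tx": 81, "ty": 3, "tz": 0, "wx": 0, "wy": 0, "wz": 0, "hand": 20}, {"tx": 106, "ty": 4, "tz": 0, "wx": 0, "wy": 0, "wz": 0, "hand": 20}, {"tx": 121, "ty": 4, "tz": 0, "wx": 0, "wy": 0, "wz": 0, "hand": 20}])

```text
time_s: 14.9
position: [547.4, 163.3, 144.4]
ee_rot: [-2.223, -2.219, -0.002]
ft_force: [-0.5, -0.6, -5.2]
finger_gap: 26.8
```

send_rows(commands=[{"tx": 0, "ty": 0, "tz": 0, "wx": 0, "wy": 0, "wz": 0, "hand": 20}, {"tx": 0, "ty": 0, "tz": 0, "wx": 0, "wy": 0, "wz": 0, "hand": 20}, {"tx": 0, "ty": 0, "tz": 0, "wx": 0, "wy": 0, "wz": 0, "hand": 20}])

```text
time_s: 15.15
position: [547.6, 160.2, 144.0]
ee_rot: [2.225, 2.218, -0.0]
ft_force: [0.3, -1.0, -4.5]
finger_gap: 27.1
```

```bash
python3 -c "
from h import *
st();to([546,160.3,78])"
```

```text
15.15 [547.6 160.2 144. ] rot [-0.   0.  89.8] F [ 0.3 -1.  -4.5] gap 27.14598716152454 q [ 0.1  0.3 -0.   1.2 -0.   1.7]
shift [ 0.1 -1.6 66. ] turn [ 0.   0.  -0.2]
```

send_rows(commands=[{"tx": 0, "ty": -1, "tz": 20, "wx": 0, "wy": 0, "wz": 0, "hand": 20}, {"tx": 0, "ty": -1, "tz": 40, "wx": 0, "wy": 0, "wz": 0, "hand": 20}, {"tx": 0, "ty": -1, "tz": 54, "wx": 0, "wy": 0, "wz": 0, "hand": 20}, {"tx": 0, "ty": -1, "tz": 62, "wx": 0, "wy": 0, "wz": 0, "hand": 20}, {"tx": 0, "ty": -1, "tz": 66, "wx": 0, "wy": 0, "wz": 0, "hand": 20}])

```text
time_s: 15.57
position: [546.4, 159.4, 76.7]
ee_rot: [-2.226, -2.216, 0.002]
ft_force: [-0.3, 0.1, -4.3]
finger_gap: 26.7
```

send_rows(commands=[{"tx": 0, "ty": 0, "tz": 0, "wx": 0, "wy": 0, "wz": 0, "hand": 20}, {"tx": 0, "ty": 0, "tz": 0, "wx": 0, "wy": 0, "wz": 0, "hand": 20}, {"tx": 0, "ty": 0, "tz": 0, "wx": 0, "wy": 0, "wz": 0, "hand": 20}, {"tx": 0, "ty": 0, "tz": 0, "wx": 0, "wy": 0, "wz": 0, "hand": 20}, {"tx": 0, "ty": 0, "tz": 0, "wx": 0, "wy": 0, "wz": 0, "hand": 20}])

```text
time_s: 15.98
position: [547.2, 160.4, 78.2]
ee_rot: [2.225, 2.217, 0.001]
ft_force: [0.6, 0.5, -4.7]
finger_gap: 26.6
```

```bash
python3 -c "
from h import *
st()
for n in ('top','scene'):
  im,d=get_image(n)
  cv2.imwrite('pics/f%s.png'%n,im[:,:,::-1])
  if n=='scene': cv2.imwrite('pics/fcrop.png',cv2.resize(im[140:290,180:380,::-1],None,fx=4,fy=4))
  for k in('red','blue'):
    for c,s,m in blobs(im,k,8): print(n,k,c,s,pt(n,c,np.median(d[m])))
  if n=='scene':
    for v in range(225,256,2): print(v,[(u,)+tuple(np.round(pt(n,(u,v),d[v,u])).astype(int).tolist()) for u in range(285,335,5)])
"
```

```text
15.9833 [547.2 160.4  78.2] rot [-0.  -0.1 89.8] F [ 0.6  0.5 -4.7] gap 26.564206443488967 q [ 0.1  0.3 -0.1  1.1  0.   1.7]
top red [391.4 142.1] [376 140  33   5 154] [ 651.3 -123.1  195.8]
top red [366.6 216.8] [359 210  15  15 165] [535.5 -90.4  87.7]
top blue [124.6  76.2] [118  70  14  13 149] [857.2 425.5  35.3]
top blue [552.3  72.1] [550  70   5   6  15] [ 868.7 -511.8   14.4]
scene red [310.   38.7] [308  37   5   4  18] [  10.4 -630.    39.1]
scene red [ 97.3 106.9] [ 96 105   4   5  12] [ 863.6 -543.3  123.1]
scene red [216.8 150.6] [212 144  11  14  47] [ 653.3 -117.4  196.6]
scene red [262.5 169.1] [258 166  10   7  53] [536.5 -86.1  87.7]
scene blue [323.   34.7] [321  34   5   3   9] [ -48.1 -624.3   41.4]
scene blue [120.3 114.6] [119 113   4   4  10] [ 814.5 -471.   124.7]
scene blue [251.4 401.2] [245 394  14  15 168] [861.3 432.6  36.4]
225 [(285, 552, 64, 4), (290, 538, 70, 1), (295, 526, 77, 0), (300, 573, 165, 147), (305, 563, 172, 147), (310, 550, 176, 142), (315, 531, 172, 123), (320, 517, 174, 115), (325, 451, 119, -4), (330, 440, 128, 1)]
227 [(285, 553, 67
[... 2503 characters left out ...]
, 526, 198, 40), (325, 514, 204, 40), (330, 504, 213, 43)]
251 [(285, 597, 138, 6), (290, 594, 158, 31), (295, 585, 169, 39), (300, 574, 176, 40), (305, 557, 174, 23), (310, 545, 180, 21), (315, 540, 195, 38), (320, 529, 202, 38), (325, 515, 207, 33), (330, 508, 217, 42)]
253 [(285, 600, 143, 4), (290, 595, 159, 24), (295, 589, 174, 39), (300, 578, 182, 41), (305, 566, 187, 40), (310, 555, 195, 40), (315, 543, 200, 38), (320, 531, 206, 36), (325, 522, 215, 40), (330, 510, 221, 38)]
255 [(285, 604, 150, 8), (290, 594, 160, 13), (295, 592, 179, 39), (300, 580, 184, 36), (305, 570, 193, 41), (310, 559, 200, 40), (315, 546, 205, 37), (320, 536, 213, 39), (325, 524, 219, 38), (330, 508, 220, 27)]
```

View pics/fcrop.png

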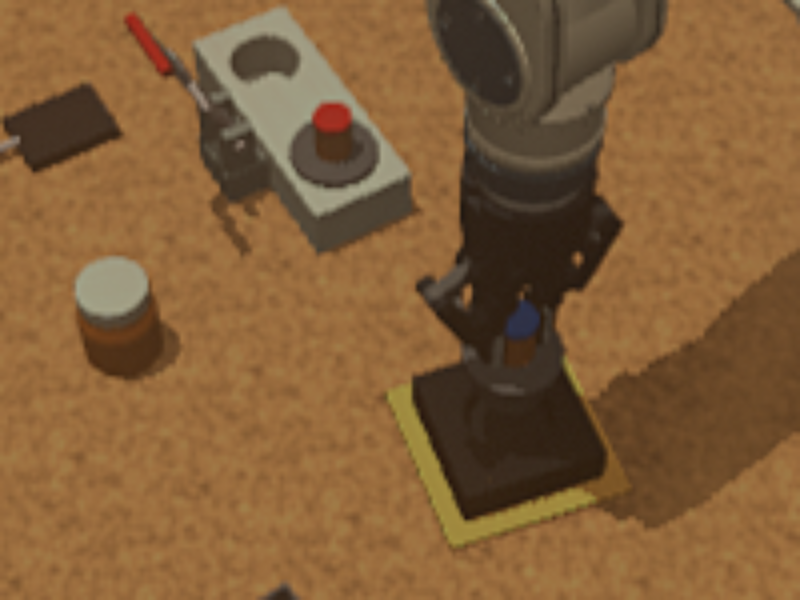

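The last picture shows blue held upright over the dish, red seated in the rack, the lever back and the jar and paddle in place. Flange-rim depth puts blue's underside at z≈69, about 31 mm above the mould top, and its centre at about (546,162), against the dish at (545,161). Handing in.

```bash
python3 -c "
from h import *
st(); print(np.abs(state()['dq']).max()); print(sign_off())"
```

```text
16.0833 [547.  160.4  78. ] rot [-0.  -0.  89.8] F [ 0.7  0.  -3.8] gap 26.932258314777897 q [ 0.1  0.3 -0.1  1.1  0.   1.7]
0.004889972106333453
the job is handed in; nothing more can be done
None
```

I finished the job and handed it in at 16.1 s; no verdict was reported. The heavier plunger is the blue one, and the arm is holding it over the mould.

- **Lever:** It is swung back to about 1.97 rad, and it was still there in the last pictures.
- **Red plunger:** I lifted it about 100 mm, where it pulled about 2.1 N. I then put it back, and its cap returned to its starting height (87.7 mm), so it is fully seated.
- **Blue plunger:** I lifted it about 114 mm, where it pulled about 4.4 N. With the gripper empty the reading was about 0.4 N in the same direction.
- **Final hold:** Blue is upright and still, with its underside about 31 mm above the mould's top face. It is centred on the dish to within about 2 mm.
- **Other objects:** The jar and paddle look undisturbed in the last picture. I did not re-measure them or the paperweight, which was outside that crop; the arm was never lowered near any of the three.

**Disagreements:**
- The reported tool height did not match the cameras: the fingertips looked about 35–40 mm higher than it implied. My first grasp closed on nothing above the lever handle, so I set the heights from the pictures instead.
- The robot and camera x positions differed by about 1 mm.

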